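# Draw one seat capsule from the twist-knob dispenser

### The arm

A 6-joint arm with a two-finger parallel gripper is mounted at the origin on the work surface. World frame = base frame: x ahead of the robot, y to its left, z up, the work surface at z = 0. Lengths are in m, angles in rad, forces in N, time in s.
With the tool pointing down it reaches from about 0.375 to 0.9 m from the base axis. Payload 3.1 kg.
Tool frame: the origin (TCP) lies midway between the tips of the shut fingers; the grasp point (between the pads) lies 19 mm behind it; z points along the fingers, y is the line along which they close (so a half turn about z gives the same grasp; the last joint's range is limited). The gripper opens to 85 mm and grips with 20 to 120 N. Pads are 22 mm wide; open, the fingers measure 114 mm over their backs; the gripper's body (76 mm by 85 mm) begins 54 mm behind the grasp point. The pads swing forward as they close: fully open they stand 13 mm farther back than shut.
Start: joints at [1.077, 0.527, 1.433, -0, 1.181, -0.178], TCP at [0.193, 0.594, 0.231] pointing down, gripper open.
Joint ranges: [-3.08, 3.08], [-0.75, 2.2], [0.22, 2.44], [-1.43, 4.57], [0, 2.65], [-2.85, 2.85]. Speed limits (rad/s): [2.79, 2.79, 3.14, 3.14, 3.14, 3.14].

### API

Orientations are given as a unit quaternion [x, y, z, w].
In Python, from station import manip gives the robot as it stands. The module is installed in compiled form; this text tells all that it offers.
- The arm moves only by the tool apply_moves, never from a script. Its arguments are lists of equal length, an entry for each row: "claw": the gripper's target within -1 to 1 (fully open at 1, half-way at 0, shut at -1); "travel": the shift along the tool's x, y, z scaled (see below), a list of three; "turn": the turn, a rotation vector about the tool's x, y, z scaled (see below), a list of three. In form: {"claw": [claw, ...], "travel": [[dx, dy, dz], ...], "turn": [[rx, ry, rz], ...]}. A call has 1 to 5 rows; each row is the pose to reach, as a shift and turn from the pose commanded when the call began, along the tool's axes at that moment, turning the shorter way round; what a row does not reach only later rows make up. The controller multiplies each number of a shift by 800 mm and each number of a turn by 180 degrees. A row lasts 1/12 s, in which the tool goes at most 41.7 mm and 7.16 degrees, less where a joint would pass 70% of its speed; a pose out of reach is approached as far as the arm can. A call with a number of a shift or a turn outside -1 to 1 is refused whole. A call with a gripper value outside its range is refused whole. The fingers move at their own pace and stop on an object; "newtons" is the grip in N (left out, the last holds). Time passes only in rows, so rows that repeat a pose let the fingers close. It gives the time, the measured TCP pose, the force, the opening and the grip force at its end, in the units of the state.
- manip.sense(): the state, without advancing time (a new reading comes with each control period).
- manip.snapshot(name): name is "side" or "top"; returns a dict with "pixels" (400x640x3 uint8, red, green, blue), "depth" (400x640 float32, m along the optical axis (not along the pixel's ray), 0 where there is no reading), "intrinsics" (3x3 intrinsics, pixels), "R" (3x3) and "t" (3): a world point X has camera coordinates R X + t. Camera axes: x right, y down, z forward; pixel columns grow to the right and rows downward; lengths in m; the calibration is good to about 2 mm. A picture is of the moment at which its call begins.
- manip.sign_off(): hands the job in; it is judged then, once.
The state is a dict: "t": time; "q": joint angles; "qd": joint speeds; "tau": joint torques, N m; "tcp_pos": TCP position; "tool_rot": TCP orientation; "force": force on the tool from outside, world axes, zero at the start; "ft_torque": the same for the moment, N m; "finger_gap": opening from 0.0 (shut) to 1.0 (fully open); "gripper_force": force on a finger pad.
Only numpy, scipy, OpenCV 4.12 (cv2) and the standard library are available. Lean on these libraries where they do the work, as an engineer would, in place of code of your own. Each camera call takes 0.05 s, during which the arm holds its last target. There are 200 camera calls.

### The job

Draw one capsule for the seat draw: stand the round wooden dish on the table in front of the dispenser, under its mouth below the knob panel, then twist the wing knob clockwise right to its stop and keep it there until a capsule has rolled out into the dish, and let the knob spring back. Do not handle the capsules, do not drag the dispenser about on the table, and leave the other things where they are.

Things in the scene. Friction and masses are not known exactly. Their poses are not given: they have to be found in the camera images.
- machine: Grey plastic capsule dispenser, 240 mm deep (its x), 160 mm wide (its y), 236 mm high, about 2.5 kg, loose on the table: rough handling drags it. Origin at the centre of its underside, z up, front towards its -x. A lane 69 mm wide slopes down to the mouth at the front, with three capsules in a row behind a gate. Below 44 mm the front is set back 30 mm, so a dish can reach a little under the lip.
- mouth (a point): Middle of the lip of the lane, 48 mm above the table, at the front of the dispenser (its x = -120 mm); axes of the dispenser. A capsule leaves here towards -x at about 0.45 m/s and lands some 40 mm in front of the lip. The dish catches it well when its centre is 50 to 80 mm straight in front of the lip; its rim then goes under the lip (6 mm of room), so set it down farther out and slide it in.
- panel_mid (a point): Centre of the flat knob panel above the mouth, 157 mm long and 160 mm wide, tilted 40 degrees from level: it rises from the dispenser's front edge (135 mm high) to the level top behind (236 mm high). Axes of the dispenser.
- knob_grip (a point): Centre of the black knob's wing: a bar 70 mm long, 16 mm thick, 30 mm high, on a disc 60 mm wide and 12 mm high on the panel. The point is 15 mm above the disc, 15 mm below the bar's outer face. x along the bar, y across it, z along the knob's axis, away from the panel (40 degrees from vertical). Turns with the knob; at rest the bar leans 37 degrees anticlockwise of straight up the panel.
- knob (a joint): Knob angle in rad: 0 at rest, growing clockwise (looking at the panel). A spring turns it back (0.12 N m at rest, under 0.3 N m near the stop). It meets a hard stop somewhere between 60 and 85 degrees, to be felt. Only in the last few degrees does the gate sink fully and let the front capsule out; a second gate holds the others, so one twist gives one capsule.
- dish_mid (a point): Round dish of dark wood, upright, flat-floored and open: 150 mm in diameter at the rim (146 mm at the foot), 36 mm high, wall 5 mm, floor 6 mm thick, about 0.25 kg. Point at its centre, half-way up (18 mm above its underside). Can be pinched by the rim from above.
- capsule1_mid (a point): Centre of the front capsule, a smooth white ball 60 mm in diameter, 45 g, in the dispenser's lane next to the mouth: the one that will come out.
- capsule2_mid (a point): Centre of the second capsule in the lane, same as the first; it must stay in the dispenser.
- capsule3_mid (a point): Centre of the third capsule in the lane; it must stay in the dispenser.
- ashtray_mid (a point): Bystander: square glass ashtray, 110 x 110 x 32 mm; point at its centre, half-way up.
- tile_stack_mid (a point): Bystander: stack of green-backed mahjong tiles, 38 x 86 x 67 mm; point at its centre.
- tile_row_mid (a point): Bystander: flat row of four green-backed tiles, 38 x 114 x 22 mm; point at its centre.
- pusher_mid (a point): Bystander: wooden tile pusher lying flat, handle 200 mm long along x, 120 mm cross blade at its +x end, 30 mm high; point near the middle of the handle.
There are look-alikes about, which are no part of the job. Leave any green look-alike of the part that bears dish_mid alone.

How it is judged:
By the outcome, as a careful person would: the job done as asked, in the order asked, and still so for the second after the job is handed in, with the robot touching nothing.
It also fails if it takes over 67 s, if anything falls off the work surface, if the arm or the gripper's body presses on something with over 40 N, if the wrist force passes 120 N, or if a joint passes its speed limit or range.

## Working session

There is one attempt and no reset: what is moved stays moved. The work goes in short steps, Python scripts to look and compute and a tool call to move; the robot and the scene stay as the last step left them, time stands still between calls to the robot, and variables do not carry over. Pictures are saved under pics/ and viewed, at most 10 in all, crops included, and the job is handed in when it is done.

Besides the shell and the picture viewer there is one more tool, called after "Call:" as name(argument=value, ...) on one line, values as JSON. apply_moves: Moves the arm, as the interface text tells. Shifts and turns lie within -1 to 1; 1 stands for 800 mm of shift or 180 degrees of turn. Its arguments: {"type":"object","properties":{"claw":{"type":"array","items":{"type":"number"}},"travel":{"type":"array","items":{"type":"array","items":{"type":"number"}}},"turn":{"type":"array","items":{"type":"array","items":{"type":"number"}}},"newtons":{"type":"number"}},"required":["claw","travel","turn"]}

```bash
mkdir -p pics; cat > h.py <<'E'
import numpy as np, cv2
from station import manip
from scipy.spatial.transform import Rotation as Ro
def snap(n,f=None):
    s=manip.snapshot(n)
    if f: cv2.imwrite('pics/'+f,s['pixels'][:,:,::-1])
    K=s['intrinsics'];d=s['depth'];v,u=np.mgrid[:400,:640]
    P=np.stack([(u-K[0,2])/K[0,0]*d,(v-K[1,2])/K[1,1]*d,d],-1)
    s['W']=(P-s['t'])@s['R']; s['W'][d==0]=np.nan
    return s
E
python3 - <<'E'
from h import *
for n in('side','top'):
    s=snap(n,n+'1.png'); np.save(n+'1.npy',s['W']); print(n,s['R'].round(3).tolist(),s['t'].round(3), s['intrinsics'][0])
print(manip.sense())
E
```

```text
side [[0.784, -0.621, -0.002], [-0.417, -0.524, -0.742], [0.46, 0.583, -0.67]] [-0.387  0.324  1.223] [515.5171185    0.         319.53337705]
top [[-0.025, -1.0, 0.004], [-0.979, 0.024, -0.202], [0.202, -0.009, -0.979]] [-0.03   0.512  1.143] [418.60608107   0.         328.18264116]
{'t': 0.1, 'q': array([ 1.07752549e+00,  5.28363532e-01,  1.43376792e+00, -4.34703518e-06,
        1.18140770e+00, -1.78521415e-01]), 'qd': array([ 0.00050067, -0.00105829, -0.00300777, -0.00015888, -0.00054088,
       -0.00013259]), 'tau': array([-3.50517848e-04, -4.43304312e+01, -1.78585517e+01, -1.67408557e-04,
        3.87545850e-03, -6.66145709e-06]), 'tcp_pos': array([0.1931637 , 0.5937269 , 0.23043941]), 'tool_rot': array([ 1.56725013e-01,  9.87641799e-01, -9.19522079e-04, -3.18900223e-04]), 'force': array([ 0.58875515, -0.320256  ,  0.10164499]), 'ft_torque': array([ 0.05575837, -0.03704108,  0.0541623 ]), 'gripper_force': 0.0, 'finger_gap': 1.003045100380535}
```

View pics/top1.png

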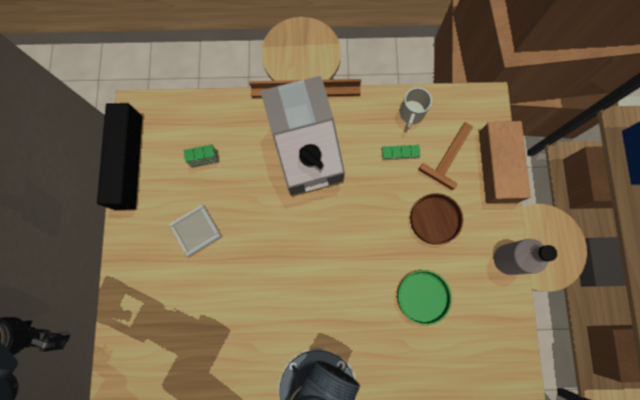

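View pics/side1.png

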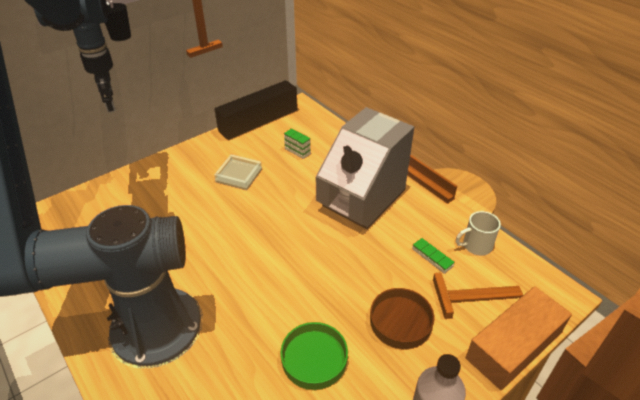

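The top view shows the brown wooden dish at (436,219) and its green look-alike at (424,297). The dispenser knob is at (311,156) and its mouth at about (316,187). Candidates for the dish are the brown dish (436,219), the green dish (424,297) and the ashtray (196,231). I choose the dark wooden one.

```bash
python3 - <<'E'
from h import *
T=np.load('top1.npy');S=np.load('side1.npy')
im=cv2.imread('pics/top1.png');a=cv2.resize(im[70:250,240:480],(800,600),interpolation=cv2.INTER_CUBIC);cv2.imwrite('pics/crop1.png',a)
# dish: points above table near
for n,W in(('top',T),('side',S)):
    u,v=((436,219) if n=='top' else (402,318))
    c=W[v,u];print(n,'dishfloor',c)
    m=(np.hypot(W[...,0]-c[0],W[...,1]-c[1])<.11)&(W[...,2]>.031)&(W[...,2]<.045)
    p=W[m];A=np.c_[2*p[:,:2],np.ones(len(p))];x=np.linalg.lstsq(A,(p[:,:2]**2).sum(1),rcond=None)[0]
    print('rim',x[:2],np.sqrt(x[2]+x[:2]@x[:2]),len(p),p[:,2].mean())
# green too
c=T[297,424];print('green',c)
# machine
P=np.concatenate([W[(W[...,2]>.1)&(np.abs(W[...,0]-.65)<.25)&(np.abs(W[...,1]-.04)<.16)] for W in(T,S)])
print(len(P),P.min(0),P.max(0))
# panel: pts .14<z<.23 RANSAC
Q=P[(P[:,2]>.14)&(P[:,2]<.23)]
rng=np.random.default_rng(0);best=0
for i in range(500):
    a=Q[rng.choice(len(Q),3,False)];n=np.cross(a[1]-a[0],a[2]-a[0]);l=np.linalg.norm(n)
    if l<1e-4: continue
    n/=l; n*=np.sign(n[2])
    if not .6<n[2]<.9: continue
    k=np.abs((Q-a[0])@n)<.003
    if k.sum()>best: best=k.sum();bk=k
I=Q[bk];c=I.mean(0);n=np.linalg.svd(I-c)[2][2];n*=np.sign(n[2])
print('panel',best,c,n,np.degrees(np.arccos(n[2])),'yaw(front dir)',np.degrees(np.arctan2(n[1],n[0])))
# top face
top=P[(abs(P[:,2]-.236)<.005)];print('topface',cv2.minAreaRect(top[:,:2].astype(np.float32)*1000))
h=(P-c)@n
k=(h>.02)&(h<.055)&(np.linalg.norm(P-c,axis=1)<.09);kb=P[k];print('knob',len(kb),kb.mean(0))
allp=P;print('foot',cv2.minAreaRect(P[:,:2].astype(np.float32)*1000))
np.savez('m.npz',P=P,c=c,n=n,kb=kb)
for nm,u,v in(('stack',201,155),('row',401,152),('ash',196,231),('pusher',455,150),('mug',415,103),('bottle',520,257)): print(nm,T[v,u])
E
```

```text
top dishfloor [ 0.46016232 -0.35985403  0.00617878]
rim [ 0.46140841 -0.35650227] 0.07303123653426567 317 0.035853438717869196
side dishfloor [ 0.46774748 -0.34945155  0.00783401]
rim [ 0.46469922 -0.3559434 ] 0.07409700436564395 539 0.036089609753777833
green [ 0.23739929 -0.3076834   0.00925461]
12605 [ 0.53093503 -0.08823188  0.10002913] [0.80804955 0.12720543 0.24336235]
panel 3979 [0.60819906 0.00180203 0.18558784] [-0.61791604 -0.16290381  0.76918276] 39.719441745600626 yaw(front dir) -165.23091692015507
topface ((691.260498046875, 25.5406494140625), (203.08157348632812, 165.1653594970703), 14.219330787658691)
knob 421 [ 0.58756709 -0.00272805  0.21849552]
foot ((669.0142822265625, 20.80420684814453), (248.22763061523438, 166.89317321777344), 14.081396102905273)
stack [0.65450768 0.32051852 0.06516484]
row [ 0.66446857 -0.26652216  0.02001932]
ash [0.44136352 0.34307289 0.01153681]
pusher [ 0.66971717 -0.4326843   0.01133924]
mug [ 0.8289522  -0.32321612  0.00395679]
bottle [ 0.33427341 -0.52782832  0.15059548]
```

View pics/crop1.png

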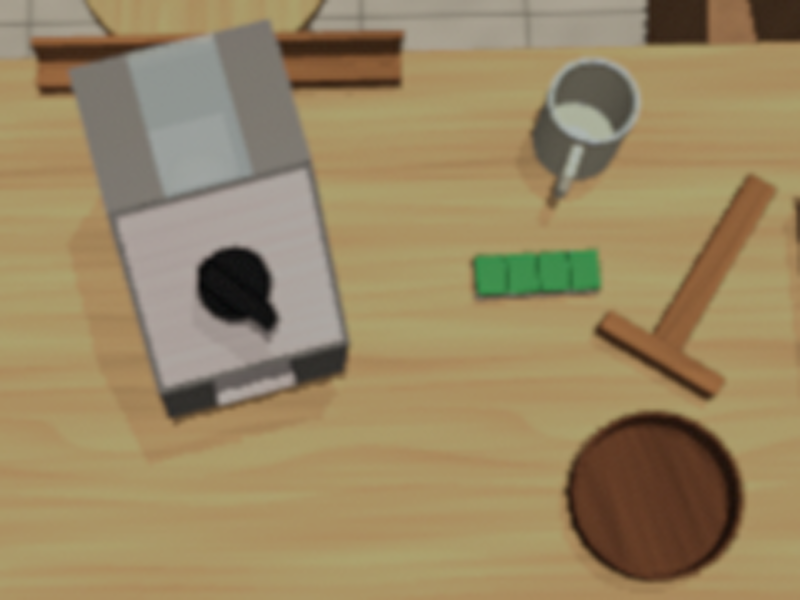

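The crop confirms the target: the dark wooden dish at crop (655,495). It also shows the knob at crop (235,285), its bar pointing lower right to upper left, and the mouth lip at crop (257,383). Measured sizes match the given ones: rim radius 74 mm at 36 mm height, panel tilt 39.7°, dispenser yaw about 14.3°.

```bash
cat >> h.py <<'E'
def down(yaw): # tool z down, tool y at yaw (deg)
    a=np.radians(yaw);y=np.array([np.cos(a),np.sin(a),0]);z=np.array([0,0,-1.]);return np.c_[np.cross(y,z),y,z]
def plan(p,R,ways):
    """print calls (single target row each, reachable in k rows) from commanded pose p,R through ways [(pos,R)]"""
    for q,S in ways:
        w=(Ro.from_matrix(R).inv()*Ro.from_matrix(S)).as_rotvec();d=q-p
        N=max(1,int(np.ceil(max(np.linalg.norm(d)/.195,np.degrees(np.linalg.norm(w))/33))))
        for i in range(N):
            dl=np.round(R.T@((q-p)/(N-i))/.8,4)
            w=(Ro.from_matrix(R).inv()*Ro.from_matrix(S)).as_rotvec()
            r=np.round(w/(N-i)/np.pi,4)
            k=int(np.ceil(max(np.linalg.norm(dl)*800/41.7,np.linalg.norm(r)*180/7.16)))
            print('rows',k,dl.tolist(),r.tolist())
            p=p+R@dl*.8;R=R@Ro.from_rotvec(r*np.pi).as_matrix()
        print('  ->',p.round(4))
def now():
    s=manip.sense();return s['tcp_pos'],Ro.from_quat(s['tool_rot']).as_matrix()
E
python3 - <<'E'
from h import *
m=np.load('m.npz');P,c,n,kb=[m[k] for k in('P','c','n','kb')]
yaw=np.radians(14.3);ax=np.array([np.cos(yaw),np.sin(yaw),0]);ay=np.array([-ax[1],ax[0],0])
h=(P-c)@n;I=P[abs(h)<.003]
for lo,hi in((.008,.014),(.03,.046),(.036,.046)):
    k=(h>lo)&(h<hi)&(np.linalg.norm(P-c,axis=1)<.09);q=P[k];e1=ay;e2=np.cross(n,ay)
    uv=np.c_[q@ay,q@ax];print(lo,len(q),uv.mean(0),cv2.minAreaRect(np.c_[(q-c)@ay*1000,(q-c)@np.cross(ay,n)*1000].astype(np.float32)), q.mean(0))
print('panel lateral range',np.percentile(I@ay,[.5,99.5]),'all',np.percentile(P@ay,[.5,50,99.5]),'ax',np.percentile(P@ax,[.2,99.8]), 'c',c@ax,c@ay)
pos=np.array([.4447,-.286,.15]);S=down(-75.6)
p,R=now()
plan(p,R,[(np.array([.42,.25,.24]),down(0)),(pos,S),(np.array([.4447,-.286,.06]),S)])
E
```

```text
0.008 311 [-0.14969137  0.58758317] ((14.075911521911621, 18.69121551513672), (94.76610565185547, 61.101173400878906), 50.250953674316406) [6.06350950e-01 7.91738931e-05 1.98601515e-01]
0.03 347 [-0.14757644  0.56700709] ((2.381559371948242, 3.9842796325683594), (72.66096496582031, 18.125802993774414), 52.25070571899414) [ 0.58589002 -0.0029537   0.21951491]
0.036 306 [-0.1468528   0.56629897] ((2.393927574157715, 3.9714603424072266), (72.67608642578125, 18.105695724487305), 52.32793426513672) [ 0.58502511 -0.00242739  0.22033662]
panel lateral range [-0.22663924 -0.06707596] all [-0.22692176 -0.15790077 -0.06660492] ax [0.53171756 0.773767  ] c 0.5897995598766411 -0.14847837756831736
rows 4 [-0.1342, -0.1069, -0.0038] [-0.0002, 0.0001, 0.1333]
rows 4 [-0.1661, -0.0431, -0.0039] [-0.0002, 0.0001, 0.1333]
rows 4 [-0.1693, 0.0281, -0.004] [-0.0002, 0.0001, 0.1332]
  -> [0.42 0.25 0.24]
rows 5 [-0.2233, 0.0103, 0.0375] [-0.0, -0.0, 0.14]
rows 5 [-0.1977, 0.1044, 0.0375] [-0.0, -0.0, 0.14]
rows 5 [-0.1345, 0.1787, 0.0375] [-0.0, -0.0, 0.14]
  -> [ 0.4447 -0.2861  0.15  ]
rows 3 [0.0, -0.0001, 0.1125] [-0.0, 0.0, 0.0]
  -> [ 0.4447 -0.286   0.06  ]
```

Call:
apply_moves(claw=[1, 1, 1, 1], travel=[[-0.134, -0.107, -0.004], [-0.134, -0.107, -0.004], [-0.134, -0.107, -0.004], [-0.134, -0.107, -0.004]], turn=[[0, 0, 0.133], [0, 0, 0.133], [0, 0, 0.133], [0, 0, 0.133]], newtons=60)

```text
t: 0.43
tcp_pos: [0.2704, 0.4753, 0.234]
tool_rot: [0.362, 0.932, -0.002, 0.0]
force: [0.1, 0.6, 0.1]
finger_gap: 0.999
gripper_force: 0.0
```

Call:
apply_moves(claw=[1, 1, 1, 1], travel=[[-0.166, -0.043, -0.004], [-0.166, -0.043, -0.004], [-0.166, -0.043, -0.004], [-0.166, -0.043, -0.004]], turn=[[0, 0, 0.133], [0, 0, 0.133], [0, 0, 0.133], [0, 0, 0.133]])

```text
t: 0.77
tcp_pos: [0.3468, 0.3617, 0.2376]
tool_rot: [0.547, 0.837, -0.001, 0.001]
force: [0.2, 0.1, 0.5]
finger_gap: 1.001
gripper_force: 0.0
```

Call:
apply_moves(claw=[1, 1, 1, 1], travel=[[-0.169, 0.028, -0.004], [-0.169, 0.028, -0.004], [-0.169, 0.028, -0.004], [-0.169, 0.028, -0.004]], turn=[[0, 0, 0.133], [0, 0, 0.133], [0, 0, 0.133], [0, 0, 0.133]])

```text
t: 1.1
tcp_pos: [0.4234, 0.2479, 0.2411]
tool_rot: [0.709, 0.705, 0.0, 0.001]
force: [0.7, 0.9, 0.5]
finger_gap: 1.0
gripper_force: 0.0
```

Call:
apply_moves(claw=[1, 1, 1, 1, 1], travel=[[-0.223, 0.01, 0.0375], [-0.223, 0.01, 0.0375], [-0.223, 0.01, 0.0375], [-0.223, 0.01, 0.0375], [-0.223, 0.01, 0.0375]], turn=[[0, 0, 0.14], [0, 0, 0.14], [0, 0, 0.14], [0, 0, 0.14], [0, 0, 0.14]])

```text
t: 1.52
tcp_pos: [0.4285, 0.0695, 0.2101]
tool_rot: [0.845, 0.535, -0.001, -0.0]
force: [0.4, 0.5, -0.2]
finger_gap: 1.0
gripper_force: 0.0
```

Call:
apply_moves(claw=[1, 1, 1, 1, 1], travel=[[-0.198, 0.104, 0.0375], [-0.198, 0.104, 0.0375], [-0.198, 0.104, 0.0375], [-0.198, 0.104, 0.0375], [-0.198, 0.104, 0.0375]], turn=[[0, 0, 0.14], [0, 0, 0.14], [0, 0, 0.14], [0, 0, 0.14], [0, 0, 0.14]])

```text
t: 1.93
tcp_pos: [0.4384, -0.1104, 0.1803]
tool_rot: [0.941, 0.338, 0.001, 0.001]
force: [1.3, 0.6, 0.2]
finger_gap: 1.0
gripper_force: 0.0
```

Call:
apply_moves(claw=[1, 1, 1, 1, 1], travel=[[-0.1345, 0.179, 0.0375], [-0.1345, 0.179, 0.0375], [-0.1345, 0.179, 0.0375], [-0.1345, 0.179, 0.0375], [-0.1345, 0.179, 0.0375]], turn=[[0, 0, 0.14], [0, 0, 0.14], [0, 0, 0.14], [0, 0, 0.14], [0, 0, 0.14]])

```text
t: 2.35
tcp_pos: [0.4474, -0.2906, 0.1502]
tool_rot: [0.992, 0.124, 0.001, 0.002]
force: [0.9, -0.5, 0.7]
finger_gap: 0.998
gripper_force: 0.0
```

Call:
apply_moves(claw=[1, 1, 1, 1, 1], travel=[[0, -0.0065, 0.05], [0, -0.0065, 0.1], [0, -0.0065, 0.14], [0, -0.0065, 0.1675], [0, -0.0065, 0.1675]], turn=[[0, 0, 0], [0, 0, 0], [0, 0, 0], [0, 0, 0], [0, 0, 0]])

```text
t: 2.77
tcp_pos: [0.4425, -0.2769, 0.0127]
tool_rot: [0.992, 0.127, -0.003, -0.004]
force: [-0.7, -0.6, -0.3]
finger_gap: 1.0
gripper_force: 0.0
```

Call:
apply_moves(claw=[-1, -1, -1, -1, -1], travel=[[0, 0, 0], [0, 0, 0], [0, 0, 0], [0, 0, 0], [0, 0, 0]], turn=[[0, 0, 0], [0, 0, 0], [0, 0, 0], [0, 0, 0], [0, 0, 0]])

```text
t: 3.18
tcp_pos: [0.4453, -0.2805, 0.0184]
tool_rot: [0.992, 0.127, 0.001, 0.001]
force: [-0.4, 0.1, -0.6]
finger_gap: 0.296
gripper_force: 0.0
```

Call:
apply_moves(claw=[-1, -1, -1, -1, -1], travel=[[0, 0, 0], [0, 0, 0], [0, 0, 0], [0, 0, 0], [0, 0, 0]], turn=[[0, 0, 0], [0, 0, 0], [0, 0, 0], [0, 0, 0], [0, 0, 0]])

```text
t: 3.6
tcp_pos: [0.4462, -0.2815, 0.0182]
tool_rot: [0.992, 0.127, 0.002, 0.002]
force: [3.1, -0.7, 7.5]
finger_gap: 0.053
gripper_force: 57.2
```

Call:
apply_moves(claw=[-1, -1, -1], travel=[[0, 0, -0.02], [0, 0, -0.04], [0, 0, -0.04]], turn=[[0, 0, 0], [0, 0, 0], [0, 0, 0]])

```text
t: 3.85
tcp_pos: [0.4448, -0.2801, 0.0505]
tool_rot: [0.992, 0.126, 0.001, 0.001]
force: [0.5, -0.1, -4.0]
finger_gap: 0.045
gripper_force: 57.5
```

Call:
apply_moves(claw=[-1, -1, -1, -1, -1], travel=[[0.007, -0.03, 0], [0.017, -0.07, 0], [0.027, -0.11, 0], [0.037, -0.15, 0], [0.047, -0.193, 0]], turn=[[0, 0, 0], [0, 0, 0], [0, 0, 0], [0, 0, 0], [0, 0, 0]])

```text
t: 4.27
tcp_pos: [0.4412, -0.1198, 0.048]
tool_rot: [0.992, 0.126, -0.001, -0.001]
force: [0.1, -0.1, -3.5]
finger_gap: 0.045
gripper_force: 57.9
```

Call:
apply_moves(claw=[-1, -1, -1, -1, -1], travel=[[0.01, -0.043, 0], [0.02, -0.083, 0], [0.03, -0.123, 0], [0.04, -0.163, 0], [0.047, -0.193, 0]], turn=[[0, 0, 0], [0, 0, 0], [0, 0, 0], [0, 0, 0], [0, 0, 0]])

```text
t: 4.68
tcp_pos: [0.438, 0.0403, 0.0481]
tool_rot: [0.992, 0.127, -0.002, -0.001]
force: [-0.2, -0.2, -3.9]
finger_gap: 0.046
gripper_force: 57.8
```

Call:
apply_moves(claw=[-1, -1], travel=[[0, 0, 0], [0, 0, 0]], turn=[[0, 0, 0], [0, 0, 0]])

```text
t: 4.85
tcp_pos: [0.4387, 0.0393, 0.0482]
tool_rot: [0.992, 0.128, -0.001, -0.0]
force: [0.2, 0.2, -2.5]
finger_gap: 0.045
gripper_force: 57.9
```

```bash
cat >> h.py <<'E'
def rim(W,c):
    m=(np.hypot(W[...,0]-c[0],W[...,1]-c[1])<.1)&(W[...,2]>.02)
    return W[m]
E
python3 - <<'E'
from h import *
s=snap('side','side2.png');p,R=now();print(p,R.round(3).tolist())
np.save('side2.npy',s['W'])
E
```

```text
[0.43932543 0.03822016 0.04831952] [[0.968, 0.252, -0.001], [0.252, -0.968, 0.0], [-0.001, -0.0, -1.0]]
```

View pics/side2.png

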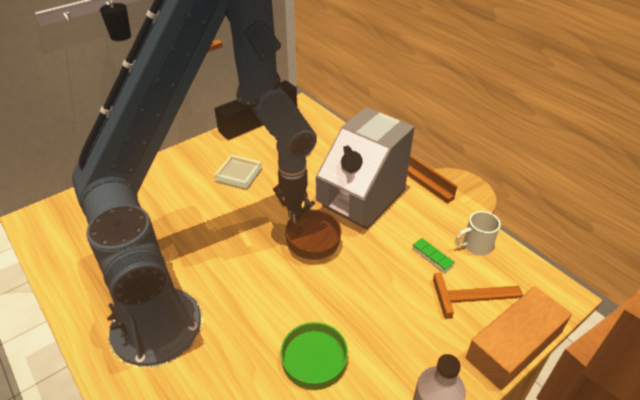

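The side view shows the dish held level at (313,233), just out from the mouth at (342,207), with nothing else disturbed.

Call:
apply_moves(claw=[-1, -1, -1, -1], travel=[[0, 0, 0.015], [0, 0, 0.03], [0, 0, 0.037], [0, 0, 0.037]], turn=[[0, 0, 0], [0, 0, 0], [0, 0, 0], [0, 0, 0]])

```text
t: 5.23
tcp_pos: [0.44, 0.0368, 0.0187]
tool_rot: [0.992, 0.126, 0.0, 0.0]
force: [-0.0, 1.5, 2.8]
finger_gap: 0.046
gripper_force: 64.4
```

```bash
python3 - <<'E'
from h import *
p,R=now();print(p,manip.sense()['force'])
yaw=np.radians(14.3);ax=np.array([np.cos(yaw),np.sin(yaw),0]);ay=np.array([-ax[1],ax[0],0])
c=p+.0725*R[:,1]
print('pred',c,c@ax,c@ay)
from scipy.optimize import least_squares
for n in('side','top'):
    W=snap(n)['W'];m=(np.hypot(W[...,0]-c[0],W[...,1]-c[1])<.085)&(W[...,2]>.031)&(W[...,2]<.041)&((W@ax)<.525)
    q=W[m][:,:2];f=least_squares(lambda x:np.hypot(*(q-x).T)-.0735,c[:2],loss='soft_l1',f_scale=.002);o=np.r_[f.x,0]
    print(n,len(q),o,o@ax,o@ay,np.sqrt(np.mean(f.fun**2)))
E
```

```text
[0.44004291 0.03677515 0.01872437] [-0.03546829  1.49584458  2.8020068 ]
pred [ 0.4581447  -0.03342866  0.01873392] 0.43569257601131056 -0.14555418112798546
side 350 [ 0.44858815 -0.03327684  0.        ] 0.4264696282452003 -0.14304661008567843 0.004020256093389068
top 182 [ 0.44864456 -0.03432781  0.        ] 0.4262647034888983 -0.14407895528727463 0.0018746831400182713
```

Call:
apply_moves(claw=[-1, -1, -1, -1, -1], travel=[[0.012, 0.001, 0], [0.024, 0.002, 0], [0.036, 0.0025, 0], [0.045, 0.0025, 0], [0.045, 0.0025, 0]], turn=[[0, 0, 0], [0, 0, 0], [0, 0, 0], [0, 0, 0], [0, 0, 0]])

```text
t: 5.75
tcp_pos: [0.4782, 0.045, 0.0196]
tool_rot: [0.992, 0.127, 0.002, 0.001]
force: [-1.7, -0.1, -0.0]
finger_gap: 0.043
gripper_force: 61.5
```

Call:
apply_moves(claw=[0.2, 0.2, 0.2, 0.2, 0.2], travel=[[0, 0, 0], [0, 0, 0], [0, 0, 0], [0, 0, 0], [0, 0, 0]], turn=[[0, 0, 0], [0, 0, 0], [0, 0, 0], [0, 0, 0], [0, 0, 0]])

```text
t: 6.17
tcp_pos: [0.4751, 0.0449, 0.0193]
tool_rot: [0.992, 0.127, 0.0, 0.0]
force: [-0.3, -0.3, 0.5]
finger_gap: 0.598
gripper_force: 0.0
```

Call:
apply_moves(claw=[0.2, 0.2, 0.2, 0.2, 0.2], travel=[[0, 0, -0.04], [0, 0, -0.08], [0, 0, -0.13], [-0.03, 0, -0.18], [-0.06, 0, -0.2]], turn=[[0, 0, 0], [0, 0, 0], [0, 0, 0], [0, 0, 0], [0, 0, 0]])

```text
t: 6.58
tcp_pos: [0.4318, 0.0323, 0.1826]
tool_rot: [0.992, 0.127, 0.004, 0.001]
force: [0.1, -0.8, 1.0]
finger_gap: 0.599
gripper_force: 0.0
```

Call:
apply_moves(claw=[0.2, 0.2, 0.2, 0.2, 0.2], travel=[[0, -0.05, -0.05], [0, -0.09, -0.07], [0, -0.13, -0.1], [0, -0.17, -0.1], [0, -0.19, -0.1]], turn=[[0, 0, 0], [0, 0, 0], [0, 0, 0], [0, 0, 0], [0, 0, 0]])

```text
t: 7.0
tcp_pos: [0.39, 0.183, 0.2616]
tool_rot: [0.992, 0.128, 0.003, -0.001]
force: [0.6, 0.2, -0.6]
finger_gap: 0.601
gripper_force: 0.0
```

```bash
python3 - <<'E'
from h import *
from scipy.optimize import least_squares
p,R=now();print(p,manip.sense()['q'].round(2))
yaw=np.radians(14.3);ax=np.array([np.cos(yaw),np.sin(yaw),0]);ay=np.array([-ax[1],ax[0],0])
c=.466*ax-.1465*ay
for n in('side','top'):
    s=snap(n,n+'3.png');W=s['W'];m=(np.hypot(W[...,0]-c[0],W[...,1]-c[1])<.095)&(W[...,2]>.031)&(W[...,2]<.041)&((W@ax)<.525)
    q=W[m][:,:2];f=least_squares(lambda x:np.hypot(*(q-x).T)-.0735,c[:2],loss='soft_l1',f_scale=.002);o=np.r_[f.x,0]
    print(n,len(q),o,o@ax,o@ay,np.sqrt(np.mean(f.fun**2)))
    P=W[(W[...,2]>.1)&(abs(W[...,0]-.68)<.16)&(abs(W[...,1]-.04)<.13)&(W[...,2]<.25)]
    print(np.percentile(P@ay,[.5,99.5]),np.percentile(P@ax,[.5,99.5]))
    if n=='side':cv2.imwrite('pics/crop3.png',cv2.resize(s['pixels'][90:290,220:460,::-1],(720,600),interpolation=cv2.INTER_CUBIC))
E
```

```text
[0.389971   0.18301176 0.26157316] [0.18 0.22 1.86 0.   1.06 1.49]
side 290 [ 0.48637874 -0.02492025  0.        ] 0.465153368274852 -0.14428318294136164 0.0026622271688910054
[-0.22637525 -0.06495033] [0.53228519 0.77368664]
top 228 [ 0.48581966 -0.02757069  0.        ] 0.4639569561880416 -0.14671340766803828 0.0022693112940825044
[-0.2276421  -0.06913246] [0.53222364 0.77115954]
```

View pics/crop3.png

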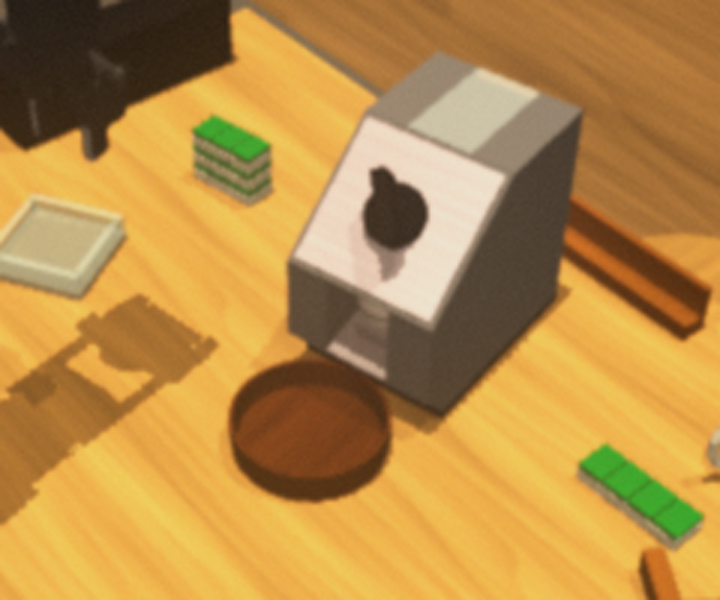

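The crop shows the dish standing flat at crop (310,430), its rim tucked under the lip at (355,350), with the dispenser unmoved. The fit puts the dish 67 mm in front of the lip and within 2 mm sideways. Next is the knob.

```bash
cat >> h.py <<'E'
yaw=np.radians(14.4);AX=np.array([np.cos(yaw),np.sin(yaw),0]);AY=np.array([-AX[1],AX[0],0]);Z=np.array([0,0,1.])
t=np.radians(40);NN=-np.sin(t)*AX+np.cos(t)*Z;UP=np.cos(t)*AX+np.sin(t)*Z
def knob(h,cw=0,a=.5925,l=-.1462,z=.1878):
    yw=np.radians(14.3);o=a*np.array([np.cos(yw),np.sin(yw),0])+l*np.array([-np.sin(yw),np.cos(yw),0])+z*Z
    g=np.radians(53+cw);y=np.cos(g)*UP-np.sin(g)*AY;zz=-NN
    return o+h*NN,np.c_[np.cross(y,zz),y,zz]
E
python3 - <<'E'
from h import *
p,R=now(); plan(p,R,[knob(.12),knob(.018)])
print(knob(.018)[0], Ro.from_matrix(knob(.1)[1]).as_quat())
E
```

```text
rows 4 [0.057, 0.1421, -0.0124] [-0.0362, 0.1068, -0.0975]
rows 4 [0.0105, 0.1523, 0.0162] [-0.0362, 0.1068, -0.0974]
  -> [ 0.5355 -0.0145  0.2798]
rows 3 [-0.0001, 0.0, 0.1275] [-0.0, -0.0, -0.0]
  -> [0.599  0.0018 0.2016]
[0.5990464  0.00179943 0.2015888 ] [0.84673543 0.40750624 0.33538997 0.06701753]
```

Call:
apply_moves(claw=[0.2, 0.2, 0.2, 0.2], travel=[[0.057, 0.142, -0.0124], [0.057, 0.142, -0.0124], [0.057, 0.142, -0.0124], [0.057, 0.142, -0.0124]], turn=[[-0.0362, 0.1068, -0.0975], [-0.0362, 0.1068, -0.0975], [-0.0362, 0.1068, -0.0975], [-0.0362, 0.1068, -0.0975]])

```text
t: 7.43
tcp_pos: [0.4679, 0.077, 0.2708]
tool_rot: [0.945, 0.274, 0.176, 0.038]
force: [1.1, 1.1, -0.3]
finger_gap: 0.6
gripper_force: 0.0
```

Call:
apply_moves(claw=[0.2, 0.2, 0.2, 0.2, 0.2], travel=[[0.0105, 0.1523, 0.0162], [0.0105, 0.1523, 0.0162], [0.0105, 0.1523, 0.0162], [0.0105, 0.1523, 0.0162], [0.0105, 0.1523, 0.0162]], turn=[[-0.0362, 0.1068, -0.0975], [-0.0362, 0.1068, -0.0975], [-0.0362, 0.1068, -0.0975], [-0.0362, 0.1068, -0.0975], [-0.0362, 0.1068, -0.0975]])

```text
t: 7.85
tcp_pos: [0.52, 0.0066, 0.275]
tool_rot: [0.888, 0.364, 0.277, 0.045]
force: [0.9, 0.5, -0.5]
finger_gap: 0.601
gripper_force: 0.0
```

Call:
apply_moves(claw=[0.2, 0.2, 0.2], travel=[[0, 0, 0], [0, 0, 0], [0, 0, 0]], turn=[[0, 0, 0], [0, 0, 0], [0, 0, 0]])

```text
t: 8.1
tcp_pos: [0.5192, 0.0085, 0.2748]
tool_rot: [0.889, 0.363, 0.275, 0.044]
force: [-0.6, 0.4, -0.2]
finger_gap: 0.601
gripper_force: 0.0
```

```bash
python3 - <<'E'
from h import *
s=snap('side');cv2.imwrite('pics/crop4.png',cv2.resize(s['pixels'][60:240,240:440,::-1],(660,594),interpolation=cv2.INTER_CUBIC))
p,R=now(); print(p,manip.sense()['q'].round(2));plan(p,R,[knob(.018)])
E
```

```text
[0.51924427 0.00900601 0.27499562] [-0.38  0.18  2.04  0.65  0.54 -0.09]
rows 3 [0.0102, 0.0431, 0.1284] [-0.0204, 0.0372, -0.0369]
  -> [0.5991 0.0018 0.2016]
```

View pics/crop4.png

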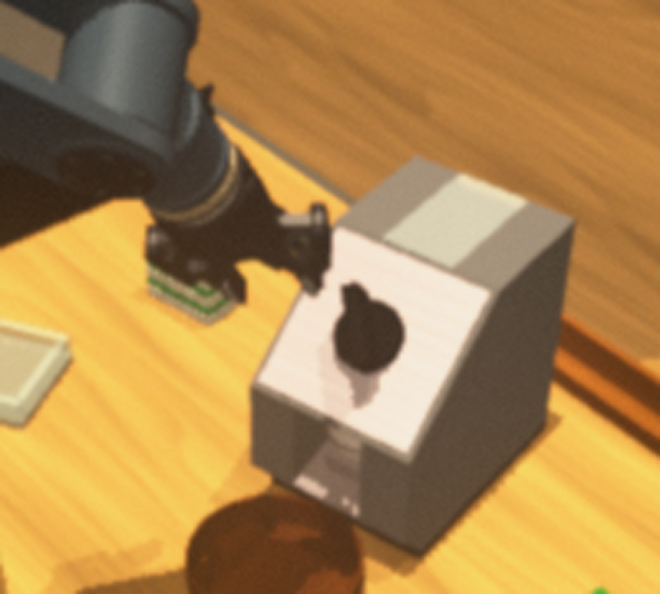

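The crop shows the gripper tilted above the upper left of the panel, with its fingertip at crop (315,285) and the knob at (368,335). It is clear of everything. The move was cut short by a joint-speed limit, so I'll finish the standoff first.

```bash
python3 - <<'E'
from h import *
p,R=now();plan(p,R,[knob(.10)])
E
```

```text
rows 2 [-0.0021, 0.0372, 0.0268] [-0.0204, 0.0372, -0.0369]
  -> [ 0.548  -0.0113  0.2644]
```

Call:
apply_moves(claw=[0.2, 0.2, 0.2, 0.2, 0.2], travel=[[-0.002, 0.037, 0.027], [-0.002, 0.037, 0.027], [-0.002, 0.037, 0.027], [-0.002, 0.037, 0.027], [-0.002, 0.037, 0.027]], turn=[[-0.0204, 0.0372, -0.0369], [-0.0204, 0.0372, -0.0369], [-0.0204, 0.0372, -0.0369], [-0.0204, 0.0372, -0.0369], [-0.0204, 0.0372, -0.0369]])

```text
t: 8.57
tcp_pos: [0.5483, -0.0108, 0.264]
tool_rot: [0.847, 0.408, 0.336, 0.067]
force: [0.5, 1.0, -0.3]
finger_gap: 0.603
gripper_force: 0.0
```

Call:
apply_moves(claw=[0.2, 0.2], travel=[[0, 0, 0], [0, 0, 0]], turn=[[0, 0, 0], [0, 0, 0]])

```text
t: 8.73
tcp_pos: [0.5486, -0.0105, 0.265]
tool_rot: [0.846, 0.408, 0.336, 0.067]
force: [-0.1, 0.3, -0.5]
finger_gap: 0.602
gripper_force: 0.0
```

```bash
python3 - <<'E'
from h import *
p,R=now(); print(p,manip.sense()['q'].round(2));plan(p,R,[knob(.10),knob(.018)])
E
```

```text
[ 0.54861789 -0.01049701  0.26500472] [-0.46  0.25  2.08  1.09  0.5  -0.7 ]
rows 1 [-0.0015, -0.0001, -0.0001] [0.0002, -0.0004, 0.0005]
  -> [ 0.548  -0.0113  0.2644]
rows 2 [0.0, -0.0, 0.1025] [-0.0, -0.0, 0.0]
  -> [0.599  0.0018 0.2016]
```

Call:
apply_moves(claw=[0.2, 0.2, 0.2, 0.2, 0.2], travel=[[-0.001, 0, 0.025], [-0.001, 0, 0.05], [-0.001, 0, 0.075], [-0.001, 0, 0.102], [-0.001, 0, 0.102]], turn=[[0, 0, 0], [0, 0, 0], [0, 0, 0], [0, 0, 0], [0, 0, 0]])

```text
t: 9.15
tcp_pos: [0.6004, 0.0021, 0.2]
tool_rot: [0.846, 0.408, 0.335, 0.066]
force: [-0.9, -0.0, -1.3]
finger_gap: 0.602
gripper_force: 0.0
```

Call:
apply_moves(claw=[0.2, 0.2], travel=[[0, 0, 0], [0, 0, 0]], turn=[[0, 0, 0], [0, 0, 0]])

```text
t: 9.32
tcp_pos: [0.599, 0.0016, 0.2025]
tool_rot: [0.846, 0.408, 0.336, 0.067]
force: [-0.3, -0.8, 1.8]
finger_gap: 0.596
gripper_force: 0.0
```

```bash
python3 - <<'E'
from h import *
s=snap('side');cv2.imwrite('pics/crop5.png',cv2.resize(s['pixels'][90:220,290:430,::-1],(640,594),interpolation=cv2.INTER_CUBIC))
p,R=now(); print(p,manip.sense()['q'].round(2));plan(p,R,[knob(.018)])
E
```

```text
[0.59901118 0.00133492 0.20285702] [-0.38  0.43  2.04  1.4   0.4  -0.97]
rows 1 [-0.0004, -0.001, 0.0013] [0.0006, -0.0005, 0.0005]
  -> [0.599  0.0018 0.2016]
```

View pics/crop5.png

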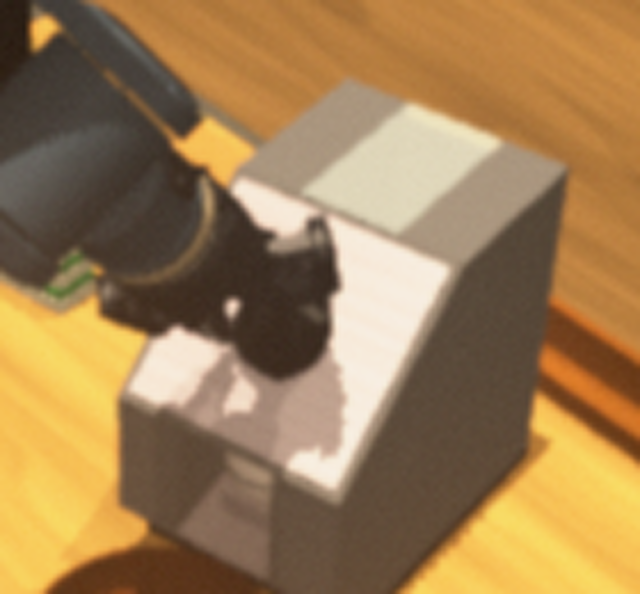

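The crop shows the fingers straddling the bar at crop (285,310), one on each side above the disc, and the reported forces are small. Close.

Call:
apply_moves(claw=[-0.2, -0.4, -0.5, -0.7, -1], travel=[[0, 0, 0], [0, 0, 0], [0, 0, 0], [0, 0, 0], [0, 0, 0]], turn=[[0, 0, 0], [0, 0, 0], [0, 0, 0], [0, 0, 0], [0, 0, 0]], newtons=70)

```text
t: 9.78
tcp_pos: [0.5985, 0.0013, 0.2025]
tool_rot: [0.846, 0.408, 0.336, 0.068]
force: [-5.3, -0.4, 5.2]
finger_gap: 0.17
gripper_force: 68.3
```

Call:
apply_moves(claw=[-1, -1, -1], travel=[[0, 0, 0], [0, 0, 0], [0, 0, 0]], turn=[[0, 0, 0], [0, 0, 0], [0, 0, 0]])

```text
t: 10.03
tcp_pos: [0.5985, 0.0013, 0.2025]
tool_rot: [0.846, 0.408, 0.336, 0.068]
force: [-5.0, -0.1, 6.0]
finger_gap: 0.173
gripper_force: 68.3
```

```bash
python3 - <<'E'
from h import *
s=manip.sense();p,R=now();print(p,s['q'].round(2),'F',R.T@s['force'],'M',R.T@s['ft_torque'],s['finger_gap'],s['gripper_force'])
E
```

```text
[0.59849645 0.00132457 0.20246603] [-0.38  0.43  2.04  1.4   0.4  -0.97] F [ 0.83267406 -0.79329712 -7.70613549] M [ 0.30500021 -0.20711322 -0.10819292] 0.17276333488857012 68.32348108291626
```

Call:
apply_moves(claw=[-1, -1, -1, -1, -1], travel=[[0, 0, 0], [0, 0, 0], [0, 0, 0], [0, 0, 0], [0, 0, 0]], turn=[[0, 0, 0.03], [0, 0, 0.06], [0, 0, 0.09], [0, 0, 0.12], [0, 0, 0.15]])

```text
t: 10.45
tcp_pos: [0.5985, 0.0014, 0.2025]
tool_rot: [0.918, 0.197, 0.343, -0.013]
force: [-4.9, 0.2, 6.0]
finger_gap: 0.168
gripper_force: 68.4
```

Call:
apply_moves(claw=[-1, -1, -1, -1, -1], travel=[[0, 0, 0], [0, 0, 0], [0, 0, 0], [0, 0, 0], [0, 0, 0]], turn=[[0, 0, 0.03], [0, 0, 0.06], [0, 0, 0.09], [0, 0, 0.12], [0, 0, 0.15]])

```text
t: 10.87
tcp_pos: [0.5985, 0.0013, 0.2024]
tool_rot: [0.939, -0.022, 0.33, -0.093]
force: [-4.0, 0.2, 4.6]
finger_gap: 0.169
gripper_force: 68.4
```

```bash
cat >> h.py <<'E'
def rep():
    s=manip.sense();p,R=now();R0=knob(0)[1];w=(Ro.from_matrix(R0).inv()*Ro.from_matrix(R)).as_rotvec()
    print('t',s['t'],'p',p.round(4),'ang',np.degrees(w).round(1),s['q'].round(2),'F',(R.T@s['force']).round(1),'M',(R.T@s['ft_torque']).round(2),s['finger_gap'].round(3))
E
python3 -c "
from h import *
rep()"
```

```text
Traceback (most recent call last):
  File "h.py", line 39, in rep
    print('t',s['t'],'p',p.round(4),'ang',np.degrees(w).round(1),s['q'].round(2),'F',(R.T@s['force']).round(1),'M',(R.T@s['ft_torque']).round(2),s['finger_gap'].round(3))
                                                                                                                                                 ^^^^^^^^^^^^^^^^^^^^^
AttributeError: 'float' object has no attribute 'round'
```

```bash
sed -i "s/s\['finger_gap'\].round(3)/s['finger_gap']/" h.py; python3 -c "
from h import *
rep()"
```

```text
t 10.8667 p [0.5985 0.0013 0.2024] ang [-0.   0.1 54.1] [-0.38  0.43  2.04  1.4   0.4  -0.02] F [-0.3 -1.2 -6. ] M [-0.03 -0.38 -0.29] 0.16946651818873987
```

Call:
apply_moves(claw=[-1, -1, -1], travel=[[0, 0, 0], [0, 0, 0], [0, 0, 0]], turn=[[0, 0, 0.02], [0, 0, 0.03], [0, 0, 0.03]])

```text
t: 11.12
tcp_pos: [0.5985, 0.0014, 0.2024]
tool_rot: [0.937, -0.065, 0.325, -0.108]
force: [-4.7, -0.5, 5.4]
finger_gap: 0.171
gripper_force: 68.4
```

```bash
python3 -c "
from h import *
rep()"
```

```text
t 11.1167 p [0.5985 0.0014 0.2024] ang [-0.   0.1 59.3] [-0.38  0.43  2.04  1.4   0.4   0.07] F [-0.3 -0.6 -7.1] M [-0.08 -0.43 -0.3 ] 0.1711004721134525
```

Call:
apply_moves(claw=[-1, -1, -1], travel=[[0, 0, 0], [0, 0, 0], [0, 0, 0]], turn=[[0, 0, 0.015], [0, 0, 0.025], [0, 0, 0.025]])

```text
t: 11.37
tcp_pos: [0.5985, 0.0014, 0.2025]
tool_rot: [0.934, -0.102, 0.321, -0.121]
force: [-5.3, -0.1, 5.3]
finger_gap: 0.167
gripper_force: 68.4
```

```bash
python3 -c "
from h import *
rep()"
```

```text
t 11.3667 p [0.5985 0.0014 0.2025] ang [-0.   0.1 63.8] [-0.38  0.43  2.04  1.4   0.4   0.14] F [-1.  -0.8 -7.4] M [-0.14 -0.44 -0.22] 0.16673178647273618
```

Call:
apply_moves(claw=[-1, -1, -1], travel=[[0, 0, 0], [0, 0, 0], [0, 0, 0]], turn=[[0, 0, 0.015], [0, 0, 0.02], [0, 0, 0.02]])

```text
t: 11.62
tcp_pos: [0.5984, 0.0014, 0.2024]
tool_rot: [0.93, -0.131, 0.317, -0.13]
force: [-5.0, 0.0, 4.8]
finger_gap: 0.168
gripper_force: 68.4
```

```bash
python3 -c "
from h import *
rep()"
```

```text
t 11.6167 p [0.5984 0.0014 0.2024] ang [-0.   0.1 67.4] [-0.38  0.43  2.04  1.4   0.4   0.21] F [-1.1 -0.8 -6.8] M [-0.11 -0.43 -0.26] 0.1678105278344002
```

Call:
apply_moves(claw=[-1, -1, -1], travel=[[0, 0, 0], [0, 0, 0], [0, 0, 0]], turn=[[0, 0, 0.015], [0, 0, 0.015], [0, 0, 0.015]])

```text
t: 11.87
tcp_pos: [0.5984, 0.0014, 0.2024]
tool_rot: [0.927, -0.152, 0.314, -0.138]
force: [-5.2, -0.9, 5.0]
finger_gap: 0.172
gripper_force: 68.4
```

```bash
python3 -c "
from h import *
rep()"
```

```text
t 11.8667 p [0.5984 0.0014 0.2024] ang [-0.   0.1 70.1] [-0.38  0.43  2.04  1.4   0.4   0.25] F [-0.9  0.1 -7.2] M [-0.18 -0.35 -0.2 ] 0.17191401051265964
```

Call:
apply_moves(claw=[-1, -1, -1], travel=[[0, 0, 0], [0, 0, 0], [0, 0, 0]], turn=[[0, 0, 0.015], [0, 0, 0.015], [0, 0, 0.015]])

```text
t: 12.12
tcp_pos: [0.5984, 0.0014, 0.2024]
tool_rot: [0.923, -0.174, 0.31, -0.145]
force: [-4.8, 0.1, 3.9]
finger_gap: 0.173
gripper_force: 68.4
```

```bash
python3 -c "
from h import *
rep()"
```

```text
t 12.1167 p [0.5984 0.0014 0.2024] ang [-0.   0.1 72.8] [-0.38  0.43  2.04  1.4   0.4   0.3 ] F [-1.6 -0.5 -6. ] M [-0.19 -0.39 -0.26] 0.17291027652832827
```

Call:
apply_moves(claw=[-1, -1, -1], travel=[[0, 0, 0], [0, 0, 0], [0, 0, 0]], turn=[[0, 0, 0.012], [0, 0, 0.012], [0, 0, 0.012]])

```text
t: 12.37
tcp_pos: [0.5984, 0.0014, 0.2024]
tool_rot: [0.92, -0.191, 0.308, -0.151]
force: [-5.4, 0.2, 4.7]
finger_gap: 0.174
gripper_force: 68.5
```

```bash
cat >> h.py <<'E'
def dish():
    W=snap('side')['W'];c=.4645*AX-.1462*AY;m=np.hypot(W[...,0]-c[0],W[...,1]-c[1])<.06
    print('dish pts above .045:',(W[m][:,2]>.045).sum(),'max z',np.nanmax(W[m][:,2]))
E
python3 -c "
from h import *
rep();dish()"
```

```text
t 12.3667 p [0.5984 0.0014 0.2024] ang [-0.   0.1 74.9] [-0.38  0.43  2.04  1.4   0.4   0.34] F [-1.6 -0.6 -6.9] M [-0.22 -0.41 -0.45] 0.17430428008943166
dish pts above .045: 1232 max z 0.4963391282655384
```

Call:
apply_moves(claw=[-1, -1, -1], travel=[[0, 0, 0], [0, 0, 0], [0, 0, 0]], turn=[[0, 0, 0.008], [0, 0, 0.008], [0, 0, 0.008]])

```text
t: 12.67
tcp_pos: [0.5984, 0.0014, 0.2024]
tool_rot: [0.918, -0.2, 0.306, -0.154]
force: [-5.6, 0.3, 5.0]
finger_gap: 0.17
gripper_force: 70.1
```

```bash
python3 -c "
from h import *
rep()"
```

```text
t 12.6667 p [0.5984 0.0014 0.2024] ang [-0.   0.1 76. ] [-0.38  0.43  2.04  1.4   0.4   0.36] F [-1.8 -0.8 -7.3] M [-0.28 -0.36 -1.15] 0.16989325425966453
```

Call:
apply_moves(claw=[-1, -1, -1, -1, -1], travel=[[0, 0, 0], [0, 0, 0], [0, 0, 0], [0, 0, 0], [0, 0, 0]], turn=[[0, 0, 0.008], [0, 0, 0.008], [0, 0, 0.008], [0, 0, 0.008], [0, 0, 0.008]])

```text
t: 13.08
tcp_pos: [0.5984, 0.0014, 0.2024]
tool_rot: [0.916, -0.21, 0.304, -0.157]
force: [-5.9, -1.0, 5.1]
finger_gap: 0.174
gripper_force: 75.5
```

```bash
python3 -c "
from h import *
rep()
for n in ('side','top'):
    s=snap(n,n+'6.png');W=s['W'];c=.4645*AX-.1462*AY;r=np.hypot(W[...,0]-c[0],W[...,1]-c[1]);q=W[(r<.065)&(W[...,2]<.09)];print(n,len(q),np.histogram(q[:,2],[-.01,.012,.03,.045,.06,.075,.09])[0])
"
```

```text
t 13.0833 p [0.5984 0.0014 0.2024] ang [-0.   0.  77.3] [-0.38  0.43  2.04  1.39  0.4   0.38] F [-1.3  0.5 -7.7] M [-0.27 -0.46 -1.7 ] 0.1740003839362418
side 962 [601  28  63 144 126   0]
top 0 [0 0 0 0 0 0]
```

View pics/side6.png

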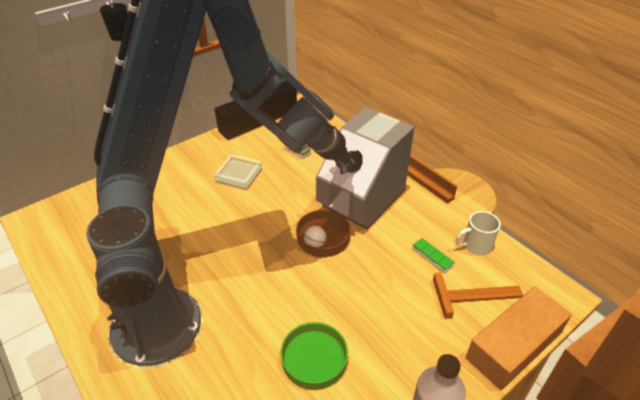

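The hard stop was felt at about 75° (torque rose from 0.3 to 1.7 N m). The picture shows the white capsule in the dish at (315,236), with the dispenser in place. Next, turn back with the spring and release.

Call:
apply_moves(claw=[-1, -1, -1, -1, -1], travel=[[0, 0, 0], [0, 0, 0], [0, 0, 0], [0, 0, 0], [0, 0, 0]], turn=[[0, 0, -0.02], [0, 0, -0.05], [0, 0, -0.08], [0, 0, -0.11], [0, 0, -0.14]])

```text
t: 13.6
tcp_pos: [0.5985, 0.0013, 0.2025]
tool_rot: [0.939, -0.008, 0.331, -0.088]
force: [-4.6, 0.7, 5.9]
finger_gap: 0.172
gripper_force: 68.5
```

Call:
apply_moves(claw=[-1, -1, -1, -1, -1], travel=[[0, 0, 0], [0, 0, 0], [0, 0, 0], [0, 0, 0], [0, 0, 0]], turn=[[0, 0, -0.03], [0, 0, -0.06], [0, 0, -0.09], [0, 0, -0.12], [0, 0, -0.15]])

```text
t: 14.02
tcp_pos: [0.5985, 0.0013, 0.2024]
tool_rot: [0.915, 0.211, 0.343, -0.008]
force: [-4.5, -0.5, 4.6]
finger_gap: 0.171
gripper_force: 68.5
```

Call:
apply_moves(claw=[-1, -1, -1, -1, -1], travel=[[0, 0, 0], [0, 0, 0], [0, 0, 0], [0, 0, 0], [0, 0, 0]], turn=[[0, 0, -0.03], [0, 0, -0.06], [0, 0, -0.09], [0, 0, -0.12], [0, 0, -0.12]])

```text
t: 14.43
tcp_pos: [0.5985, 0.0013, 0.2025]
tool_rot: [0.86, 0.378, 0.338, 0.056]
force: [-4.8, -0.7, 4.8]
finger_gap: 0.175
gripper_force: 68.5
```

```bash
python3 -c "
from h import *
rep()"
```

```text
t 14.4333 p [0.5985 0.0013 0.2025] ang [-0.1  0.1  3.9] [-0.38  0.43  2.04  1.4   0.4  -0.9 ] F [-0.3 -0.8 -6.8] M [ 0.3  -0.24 -0.21] 0.17519987893084646
```

Open slowly and withdraw along the knob axis. Then move clear and check.

Call:
apply_moves(claw=[-1, -0.6, -0.4, -0.2, 0], travel=[[0, 0, 0], [0, 0, 0], [0, 0, 0], [0, 0, 0], [0, 0, 0]], turn=[[0, 0, -0.02], [0, 0, -0.02], [0, 0, -0.02], [0, 0, -0.02], [0, 0, -0.02]])

```text
t: 14.85
tcp_pos: [0.5995, 0.0009, 0.202]
tool_rot: [0.848, 0.403, 0.336, 0.066]
force: [0.3, -0.6, -0.4]
finger_gap: 0.497
gripper_force: 0.0
```

Call:
apply_moves(claw=[0.2, 0.2, 0.2, 0.2, 0.2], travel=[[0, 0, 0], [0, 0, 0], [0, 0, 0], [0, 0, -0.02], [0, 0, -0.04]], turn=[[0, 0, 0], [0, 0, 0], [0, 0, 0], [0, 0, 0], [0, 0, 0]])

```text
t: 15.27
tcp_pos: [0.5791, -0.0039, 0.2259]
tool_rot: [0.849, 0.404, 0.336, 0.065]
force: [0.6, -0.3, 1.0]
finger_gap: 0.604
gripper_force: 0.0
```

Call:
apply_moves(claw=[0.2, 0.2, 0.2, 0.2, 0.2], travel=[[0, 0, -0.03], [0, 0, -0.07], [0, 0, -0.11], [0, 0, -0.15], [0, 0, -0.15]], turn=[[0, 0, 0], [0, 0, 0], [0, 0, 0], [0, 0, 0], [0, 0, 0]])

```text
t: 15.68
tcp_pos: [0.5035, -0.0239, 0.3222]
tool_rot: [0.847, 0.404, 0.338, 0.069]
force: [-0.1, 0.6, -0.0]
finger_gap: 0.602
gripper_force: 0.0
```

```bash
python3 - <<'E'
from h import *
rep();p,R=now();plan(p,R,[(np.array([.40,.2,.36]),R)])
s=snap('side','side7.png');W=s['W'];P=W[(W[...,2]>.1)&(abs(W[...,0]-.68)<.16)&(abs(W[...,1]-.04)<.13)&(W[...,2]<.25)]
print(np.percentile(P@AY,[.5,99.5]),np.percentile(P@AX,[.5,99.5]))
E
```

```text
t 15.6833 p [ 0.5035 -0.0239  0.3222] ang [-0.5  0.1  0.4] [-0.57  0.07  2.09  0.88  0.65 -0.52] F [ 0.4 -0.5  0.1] M [ 0.13 -0.23 -0.03] 0.6019235250641719
rows 3 [0.0856, -0.125, -0.0369] [0.0, 0.0, 0.0]
rows 3 [0.0856, -0.1251, -0.0369] [0.0, 0.0, 0.0]
  -> [0.4  0.2  0.36]
[-0.22749976 -0.06640855] [0.53186678 0.77295605]
```

View pics/side7.png

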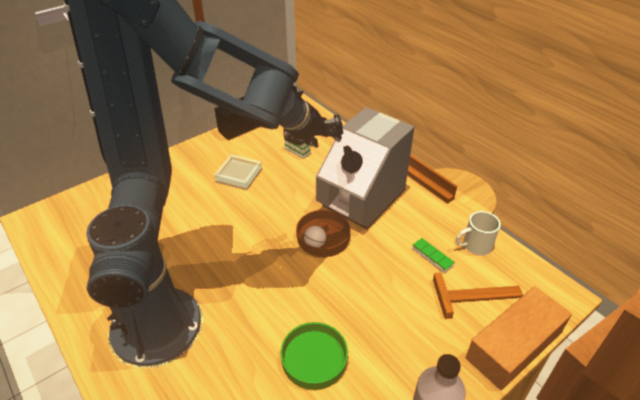

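The picture shows the capsule lying in the dish at (315,236) and the knob at (351,160). The gripper is clear of everything, the bystanders look undisturbed, and the dispenser measures the same position to within 1 mm.

```bash
python3 -c "
from station import manip
print(manip.sign_off())"
```

```text
the job is handed in; nothing more can be done
None
```

The job is handed in after about 16 s: one capsule rolled into the dish under the mouth with the knob held at its stop, the knob was let back, the dispenser moved less than 1 mm, and I touched nothing else.

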